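# Shut the draft shield and tare the balance

## Robot

A 6-joint arm with a two-finger parallel gripper is mounted at the origin on a cart in front of the work surface, level with it; the furniture and walls round the work are solid. World frame = base frame: x ahead of the robot, y to its left, z up, the work surface at z = 0. Lengths are in mm, angles in rad, forces in N, time in s.
With the tool pointing down it reaches from about 275 to 1000 mm from the base axis. Payload 8.4 kg.
Tool frame: the origin (TCP) lies on the centre line of the jaws, within the pads' length; the fingertips stand r.tip_reach ahead of it and the grasp point (between the pads) lies 11 mm behind it (r.tip_reach is the distance from the TCP to the fingertips, in mm); z points along the fingers, y is the line along which they close (so a half turn about z gives the same grasp; the last joint's range is limited). The gripper opens to 85 mm and grips with 20 to 120 N. Pads are 22 mm wide; open, the fingers measure 114 mm over their backs; the gripper's body (76 mm by 85 mm) begins 54 mm behind the grasp point. The pads swing forward as they close: fully open they stand 13 mm farther back than shut.
Start: joints at [1.162, 0.353, 1.633, -0, 1.155, -0.002], TCP at [247.294, 573.998, 239.281] pointing down, gripper open.
Joint ranges: [-2.63, 2.63], [-0.92, 2.1], [0.06, 2.66], [-1.3, 4.44], [0, 2.69], [-3.02, 3.02]. Speed limits (rad/s): [2.22, 2.22, 2.79, 3.14, 3.14, 3.14].

## Interface

Orientations are given as [roll, pitch, yaw] about the fixed x, y, z axes, in that order (R = Rz(yaw) Ry(pitch) Rx(roll)).
In Python, from rig import r gives the robot as it stands.
- The arm moves only by the tool carry_out, never from a script. Its argument "targets" is a list of rows, each an object with "dp": the shift along the tool's x, y, z in mm, a list of three; "yaw": the turn about the tool's z in degrees. A call has 1 to 12 rows; each row is the pose to reach, as a shift and turn from the pose commanded when the call began, along the tool's axes at that moment; what a row does not reach only later rows make up. A row lasts 1/8 s, in which the tool goes at most 62.5 mm and 10.7 degrees, less where a joint would pass 70% of its speed; a pose out of reach is approached as far as the arm can. A call with a gripper value outside its range is refused whole. "fingers" is the opening, from -1 (shut) to 1 (fully open), so that 0 is half open, set as the call begins (left out, the last holds). The fingers move at their own pace and stop on an object; "grip_force" is the grip in N (left out, the last holds). Time passes only in rows, so rows that repeat a pose let the fingers close. It gives the time, the measured TCP pose, the force, the opening and the grip force at its end, in the units of the state.
- r.sense(): the state, without advancing time (a new reading comes with each control period).
- r.grab_frame(name): name is "scene" or "top" or "wrist"; returns the picture (384x512x3 uint8, red, green, blue); there is no depth.
- r.get_calibration(name): a dict with "fx", "fy", "cx", "cy" (pixels), "rvec" (rotation vector, rad) and "tvec" (3), from world to camera coordinates, as OpenCV has them. Camera axes: x right, y down, z forward; pixel columns grow to the right and rows downward; lengths in mm; the calibration is good to about 2 mm. The wrist camera is an equidistant fisheye: a pixel r from the principal point sees the ray r / f radians off the axis. A picture is of the moment at which its call begins: read the wrist's pose just before it. get_calibration takes no time and is no camera call; for the wrist camera it gives the pose at the moment of the call.
- r.sign_off(): hands the job in; it is judged then, once.
The state is a dict: "clock": time; "qpos": joint angles; "qvel": joint speeds; "joint_efforts": joint torques, N m; "eef_pos": TCP position; "tcp_rot": TCP orientation; "contact_force": force on the tool from outside, world axes, zero at the start; "wrist_torque": the same for the moment, N m; "opening": opening from 0.0 (shut) to 1.0 (fully open); "grasp_force": force on a finger pad.
Only numpy, scipy, OpenCV 4.12 (cv2) and the standard library are available. Lean on these libraries where they do the work, as an engineer would, in place of code of your own. Each camera call takes 0.05 s, during which the arm holds its last target. There are 200 camera calls.

## Task

The empty beaker is already on the balance's pan. Get the balance ready for weighing: with a fingertip, gently push the open glass door on its left side and the glass roof panel fully shut (they slide towards you, either one first), and only when both are shut press the blue tare key all the way down and let it go. Do not lean hard on the balance, and leave the beaker and the jars standing where they are.

Things in the scene. Friction and masses are not known exactly. Their poses are not given: they have to be found in the camera images.
- balance: White lab balance, 356 mm deep (x), 249 mm wide over its door handles, 209 mm high, fixed. Origin: under its middle, on the desk; keypad front faces its -x, its left side is +y, z up. Glass chamber: x -76 to 76, y -100 to 100 mm, up to z 191 mm; the housing behind it reaches z 181 mm, the open doors slide back along and over it. The right-hand door is shut and fixed.
- side_slide (a joint): Left glass door, sliding along the balance's x: 0 m fully shut (at its stop, towards the robot), up to 0.10 m open (backwards, +x). Stays where it is left; about 1.2 N of friction plus 4 N per m/s.
- side_handle (a point): Centre of the left door's upright black handle strip, 4 mm under its upper end; moves with the door, axes as the balance's. The strip is 10 mm thick (x), stands out from y 98 to 125 mm (this point: 111.5 mm), and reaches from z 82 to 190 mm. To shut, push its back (+x) face towards the balance's -x. Shut, this point is at x -68 mm in the balance's frame.
- top_slide (a joint): Glass roof panel, sliding along the balance's x: 0 m fully shut (at its stop, towards the robot), up to 0.10 m open (backwards, +x). Stays where it is left; about 1.2 N of friction plus 4 N per m/s.
- top_handle (a point): Centre of the black handle bar on the roof panel near its front edge; moves with the panel, axes as the balance's. The bar is 10 mm thick (x), 70 mm wide (y), from z 189 to 209 mm; the panel's glass (upper face z 191 mm) continues behind it. To shut, push the bar's back (+x) face towards the balance's -x. Shut, this point is at x -68 mm, y 0 in the balance's frame.
- tare_slide (a joint): Blue tare key: 0 up, 0.004 m fully pressed down; springs back by itself. 1.4 N starts it, 4.2 N holds it fully down.
- tare_key (a point): Centre of the top face of the blue tare key in the middle of the keypad: 26 mm (x) by 42 mm (y), top 50.5 mm above the desk, 6 mm above the keypad; at x -158 mm, y 0 in the balance's frame, axes as the balance's. The tilted display begins 36 mm behind this point, the chamber's front glass 84 mm behind it. Press straight down.
- beaker: Empty clear beaker, 53 mm wide, 63 mm high, standing loose on the round pan (pan top 70 mm above the desk). Origin: centre of its underside.
- jar_white: Loose sample jar with a whitish lid, 46 mm wide, 58 mm high, on the desk to the left of the balance's front. Origin: centre of its underside.
- jar_yellow: Loose sample jar with a yellow lid, 55 mm wide, 68 mm high, on the desk to the right of the balance. Origin: centre of its underside.

How it is judged (in metres and radians):
On the way, in this order (a step that is already met when the one before it is completed fails the run):
1. the left door and the roof panel are both shut (value of joint each of side_slide, top_slide below 0.003 m), for 0.2 s.
2. with both shut, the tare key is pressed down by the fingers (all of step 1 and value of joint tare_slide above 0.003 m and contact force between the fingers and tare_slide above 1 N), for 0.05 s.
At the end, for the whole second after the job is handed in: The left door and the roof panel are within 3 mm of fully shut, the tare key has sprung back up (within 1 mm), the beaker stands upright on the pan within 10 mm of where it was, and both jars stand upright within 20 mm of where they were (all of step 1 and value of joint tare_slide below 0.001 m and distance of beaker from where it was at the start of the episode below 0.01 m and angle between each of beaker, jar_white, jar_yellow's own z axis and vertical below 0.1 rad and linear speed of beaker below 0.02 m/s and distance of each of jar_white, jar_yellow from where it was at the start of the episode below 0.02 m); the robot touches nothing.
It fails at once if the tare key is pressed (over 2.5 mm) while the left door or the roof panel is still more than 6 mm open (value of joint tare_slide above 0.0025 m and value of joint any of side_slide, top_slide above 0.006 m).
It fails at once if the fingers push on the balance with more than 50 N (contact force between the fingers and balance above 50 N).
It fails at once if the beaker is shifted, lifted or knocked (over 15 mm or 0.3 rad) (distance of beaker from where it was at the start of the episode above 0.015 m or angle between beaker's own z axis and vertical above 0.3 rad).
It fails at once if a jar is shifted, lifted or knocked over (over 30 mm or 0.5 rad) (distance of any of jar_white, jar_yellow from where it was at the start of the episode above 0.03 m or angle between any of jar_white, jar_yellow's own z axis and vertical above 0.5 rad).
It also fails if it takes over 51 s, if anything falls off the work surface, if the arm or the gripper's body presses on something with over 40 N, if the wrist force passes 120 N, or if a joint passes its speed limit or range.

## Working session

There is one attempt and no reset: what is moved stays moved. The work goes in short steps, Python scripts to look and compute and a tool call to move; the robot and the scene stay as the last step left them, time stands still between calls to the robot, and variables do not carry over. Pictures are saved under pics/ and viewed, at most 10 in all, crops included, and the job is handed in when it is done.

Besides the shell and the picture viewer there is one more tool, called after "Emit:" as name(argument=value, ...) on one line, values as JSON. carry_out: Moves the arm, as the interface text tells. Its arguments: {"type":"object","properties":{"targets":{"type":"array","items":{"type":"object","properties":{"dp":{"type":"array","items":{"type":"number"}},"yaw":{"type":"number"}}}},"fingers":{"type":"number"},"grip_force":{"type":"number"}},"required":["targets"]}

```bash
mkdir -p pics; python3 - <<'E'
from rig import r
import cv2
s=r.sense();print({k:s[k] for k in("clock","eef_pos","tcp_rot","opening","qpos")},r.tip_reach)
for n in("scene","top"):
    cv2.imwrite(f"pics/{n}0.png",cv2.resize(cv2.cvtColor(r.grab_frame(n),cv2.COLOR_RGB2BGR),(800,600),interpolation=cv2.INTER_CUBIC));print(r.get_calibration(n))
E
```

```text
{'clock': 0.0, 'eef_pos': array([247.10916186, 573.56390269, 238.56198051]), 'tcp_rot': array([-3.14021428e+00, -1.56759881e-05,  2.73478946e+00]), 'opening': 0.998120937457788, 'qpos': array([ 1.16158865e+00,  3.53635422e-01,  1.63415198e+00,  1.35119458e-05,
        1.15518366e+00, -2.40995988e-03])} 8.0
{'fx': 372.6695969149296, 'fy': 372.6695969149296, 'cx': 254.32151931959274, 'cy': 188.64724787641202, 'rvec': array([ 2.05629357, -0.51943462,  0.31001757]), 'tvec': array([-534.13686624,  154.50547824,  949.06667069])}
{'fx': 396.58704616042013, 'fy': 396.58704616042013, 'cx': 251.25263573070427, 'cy': 182.72085637665063, 'rvec': array([ 2.08080419, -1.46231868,  0.50609659]), 'tvec': array([-370.27837781,  419.60168483,  720.20611923])}
```

View pics/scene0.png

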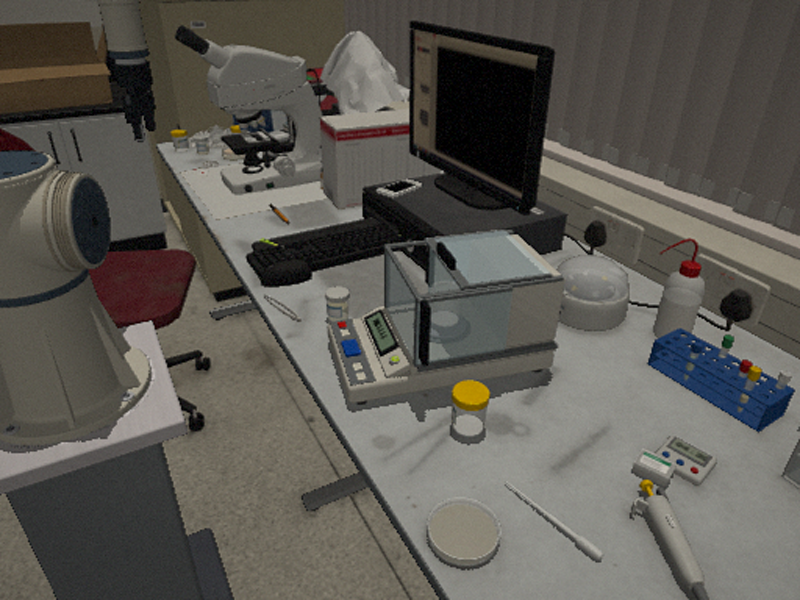

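View pics/top0.png

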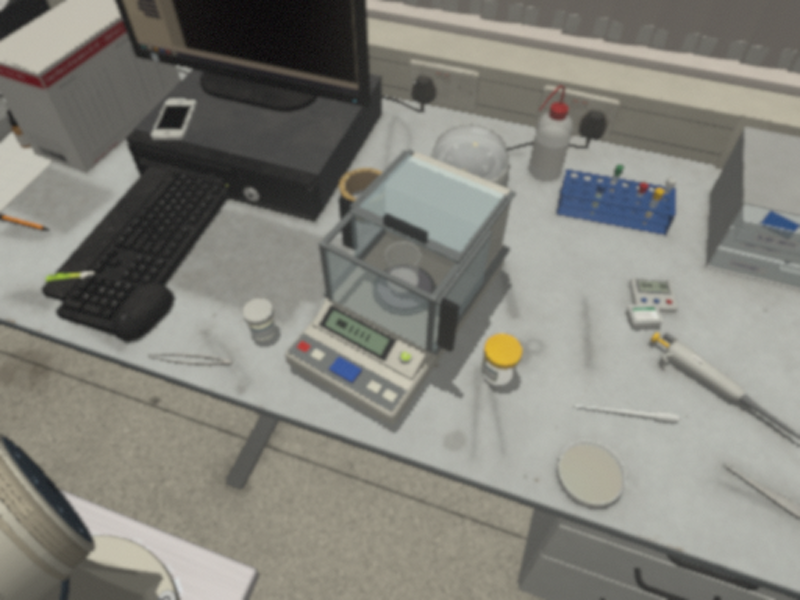

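The views show the balance with the tare key at about (346,369) and the roof bar at (406,228) in the top view. A mug-like object is near the left door at (360,190), so I need a closer look.

```bash
python3 - <<'E'
from rig import r
import cv2,numpy as np
f=cv2.cvtColor(r.grab_frame("top"),cv2.COLOR_RGB2BGR)
a=cv2.resize(f[90:270,140:350],(700,600),interpolation=cv2.INTER_CUBIC)
cv2.imwrite("pics/c1.png",np.clip(a*1.4,0,255))
E
```

```text
[ WARN:0@0.305] global loadsave.cpp:1063 imwrite_ Unsupported depth image for selected encoder is fallbacked to CV_8U.
```

View pics/c1.png

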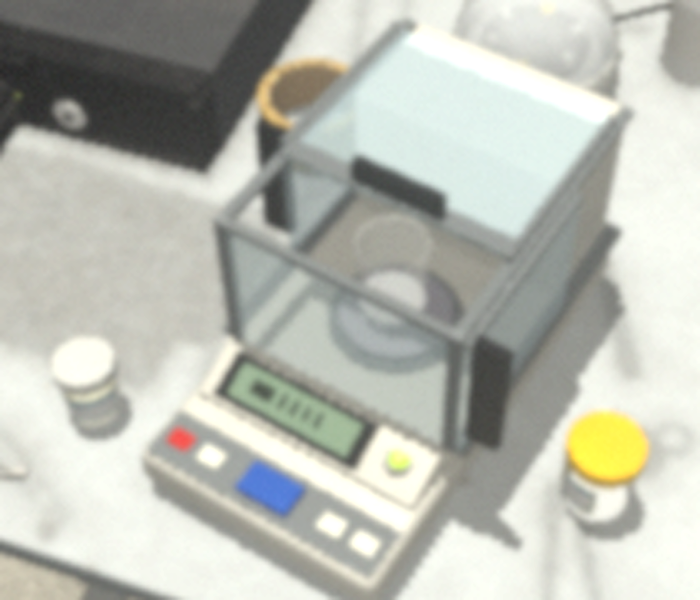

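The crop shows: tare key (270,487), roof bar centre (399,187), chamber front-top corners (218,222) and (468,338), right handle top (490,340), the left door handle strip from (271,122) to (275,225), and an orange-rimmed mug right behind it with rim centre about (305,90).

```bash
cat > h.py <<'E'
from rig import r
import cv2,numpy as np
from scipy.optimize import least_squares
def proj(P,c): return cv2.projectPoints(np.float64(P).reshape(-1,3),c["rvec"],c["tvec"],np.array([[c["fx"],0,c["cx"]],[0,c["fy"],c["cy"]],[0,0,1.]]),None)[0][:,0]
def ray(uv,c,z):
    R=cv2.Rodrigues(c["rvec"])[0];o=-R.T@c["tvec"];d=R.T@[(uv[0]-c["cx"])/c["fx"],(uv[1]-c["cy"])/c["fy"],1]
    return o+d*(z-o[2])/d[2]
E
cat > fit.py <<'E'
from h import *
ct,cs=r.get_calibration("top"),r.get_calibration("scene")
T=lambda u,v:(140+u/3.3333,90+v/3.3333)
def model(p):
    x,y,w,d,e=p;c,s=np.cos(w),np.sin(w)
    W=lambda P:np.array(P)@np.array([[c,s,0],[-s,c,0],[0,0,1]])+[x,y,0]
    return W,[[-158,0,50.5],[-76,100,191],[-76,-100,191],[-68,-111.5,190],[-68+d,35,209],[-68+d,-35,209],[-68+e,120,190],[-68+e,120,82]]
ot=np.array([T(*q) for q in[(270,487),(218,222),(468,338),(490,340),(358,157),(445,195),(268,122),(273,226)]])
os_=np.array([(351,347)])/1.5625
def res(p):
    W,M=model(p);P=W(M)
    return np.r_[(proj(P,ct)-ot).ravel(),(proj(P[:1],cs)-os_).ravel()]
k=ray(ot[0],ct,50.5);print("key",k)
f=least_squares(res,[k[0]+130,k[1],-.3,80,80],loss="soft_l1")
print(f.x,res(f.x).reshape(-1,2).round(1).tolist())
W,_=model(f.x);x,y,w,d,e=f.x
print("key",W([-158,0,50.5]),"bar",W([-68+d,0,209]),"bar shut",W([-68,0,209]),"side",W([-68+e,111.5,186]),"shut",W([-68,111.5,186]))
for z in(80,95,110):
    m=ray(T(308,90),ct,z);c,s=np.cos(w),np.sin(w);q=m-[x,y,0]
    print("mug",z,m.round(),(c*q[0]+s*q[1]).round(),(-s*q[0]+c*q[1]).round())
print("jarw",ray(T(85,360),ct,58))
E
python3 fit.py
```

```text
key [ 424.0360627  -168.23951138   50.5       ]
[ 5.79725987e+02 -2.04707901e+02 -2.33825702e-01  7.08048444e+01
  8.03873308e+01] [[0.3, -0.7], [-3.3, -4.0], [1.2, 1.4], [1.5, 0.9], [-0.3, -0.4], [1.0, 1.0], [-1.6, -0.8], [-0.2, -0.5], [-0.6, -0.6]]
key [ 426.02562547 -168.09917443   50.5       ] bar [ 582.45450334 -205.35778604  209.        ] bar shut [ 513.57646427 -188.95224673  209.        ] side [617.61086209 -99.11229444 186.        ] shut [539.41110383 -80.48648531 186.        ]
mug 80 [770. -60.  80.] 151.0 184.0
mug 95 [754. -67.  95.] 138.0 174.0
mug 110 [739. -74. 110.] 125.0 164.0
jarw [472.47310042  -4.74312615  58.        ]
```

```bash
sed -i 's/,(218,222)/,(218,210)/' fit.py; cat >> fit.py <<'E'
print("pc corner",ray((205,131),ct,0),"monitor corner",ray((235,66),ct,130))
def tool(P,p0,yaw0):  # world target -> tool-axis shift for a down-pointing tool
    dx,dy,dz=np.array(P)-p0;c,s=np.cos(yaw0),np.sin(yaw0)
    return np.round([c*dx+s*dy,s*dx-c*dy,-dz],1)
p0=np.array([247.294,573.998,239.281])
A=W([52,118,239.281]);print("A",A,tool(A,p0,2.7348),"yaw now->",w+np.pi/2)
E
python3 fit.py
```

```text
key [ 424.0360627  -168.23951138   50.5       ]
[ 5.80367146e+02 -2.04960341e+02 -2.39237048e-01  6.99986838e+01
  7.90353642e+01] [[0.2, -1.1], [-3.1, -0.8], [1.1, 1.3], [1.4, 0.9], [-0.3, -0.4], [1.0, 1.1], [-1.6, -0.8], [-0.2, -0.5], [-0.4, -0.8]]
key [ 426.86713629 -167.52042827   50.5       ] bar [ 582.3089052  -205.43395206  209.        ] bar shut [ 514.3038506  -188.84696084  209.        ] side [617.50941658 -99.25092333 186.        ] shut [540.72505484 -80.52258701 186.        ]
mug 80 [770. -60.  80.] 150.0 185.0
mug 95 [754. -67.  95.] 136.0 175.0
mug 110 [739. -74. 110.] 123.0 165.0
jarw [472.47310042  -4.74312615  58.        ]
pc corner [766.83264285  29.18695142   0.        ] monitor corner [925.06108347  -9.36403931 130.        ]
A [ 658.84759016 -102.64308997  239.281     ] [-645.7 -458.6   -0. ] yaw now-> 1.3315592787938249
```

Emit:
carry_out(targets=[{"dp": [-46, -33, 0], "yaw": 7}, {"dp": [-92, -66, 0], "yaw": 14}, {"dp": [-138, -98, 0], "yaw": 21}, {"dp": [-184, -131, 0], "yaw": 28}, {"dp": [-231, -164, 0], "yaw": 35}, {"dp": [-277, -197, 0], "yaw": 42}, {"dp": [-323, -229, 0], "yaw": 49}, {"dp": [-369, -262, 0], "yaw": 56}, {"dp": [-415, -295, 0], "yaw": 63}, {"dp": [-461, -328, 0], "yaw": 70}, {"dp": [-507, -360, 0], "yaw": 77}, {"dp": [-553, -393, 0], "yaw": 80.4}], fingers=-1, grip_force=20)

```text
clock: 1.65
eef_pos: [600.4, -7.5, 239.2]
tcp_rot: [-3.141, -0.0, 1.329]
contact_force: [0.4, 0.9, -0.4]
opening: 0.004
grasp_force: 0.0
```

Emit:
carry_out(targets=[{"dp": [-27, 27, 0], "yaw": 0}, {"dp": [-54, 54, 0], "yaw": 0}, {"dp": [-80, 80, 0], "yaw": 0}, {"dp": [-80, 80, 0], "yaw": 0}])

```text
clock: 2.15
eef_pos: [659.1, -104.5, 238.6]
tcp_rot: [-3.141, 0.0, 1.329]
contact_force: [0.3, 0.3, -0.6]
opening: -0.002
grasp_force: 0.0
```

```bash
python3 - <<'E'
from h import *
print(r.sense()["eef_pos"])
w=r.grab_frame("wrist");t=r.grab_frame("top")[60:252,140:396]
o=np.vstack([cv2.resize(w,(400,300)),cv2.resize(t,(400,300),interpolation=cv2.INTER_CUBIC)])
o=np.hstack([cv2.resize(w,(400,300)),cv2.resize(t,(400,300),interpolation=cv2.INTER_CUBIC)])
cv2.imwrite("pics/w1.png",np.clip(o[...,::-1]*1.4,0,255).astype(np.uint8))
E
```

```text
[ 659.09512485 -104.49083147  238.63220177]
```

View pics/w1.png

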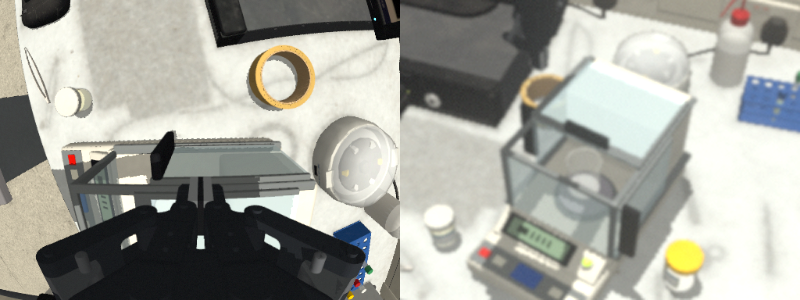

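The wrist view shows the handle strip from (152,180) to (172,132), left of the fingertips at (200,190). The orange ring is clear of it at (282,77), and there's no clash in the top view. Next I'll check these against the model.

```bash
cat >> fit.py <<'E'
print('----');c=r.get_calibration("wrist");R=cv2.Rodrigues(c["rvec"])[0]
def pf(P):
    q=R@np.array(P)+c["tvec"];th=np.arctan2(np.hypot(q[0],q[1]),q[2]);n=q[:2]/np.hypot(*q[:2])
    return ((np.array([c["cx"],c["cy"]])+c["fx"]*th*n)/1.28).round(0)
print("cam",-R.T@c["tvec"])
for n,P in dict(hi_in=[-68+e,98,190],hi_out=[-68+e,125,190],lo_out=[-68+e,125,82],lo_in=[-68+e,98,82],cornerFL=[-76,100,191],key=[-158,0,50.5]).items(): print(n,pf(W(P)))
def err(P):return np.r_[pf(P)-(282,77),proj(P,ct)[0]-T(308,90)]
g=least_squares(err,[740,-70,100],diff_step=.02);print("ring",g.x,g.fun)
E
python3 fit.py|sed '1,/----/d'
```

```text
cam [673.99581013 -38.10382216 373.32419824]
hi_in [155. 189.]
hi_out [153. 160.]
lo_out [169. 134.]
lo_in [170. 154.]
cornerFL [ 69. 184.]
key [ 80. 203.]
ring [785.46157976 -48.64181935  63.91819182] [ 0.          1.         -1.60190877 -0.26816052]
```

The model matches the wrist view to within a few pixels, and the ring is well clear. Descending behind the handle.

Emit:
carry_out(targets=[{"dp": [0, 0, 27], "yaw": 0}, {"dp": [0, 0, 54], "yaw": 0}, {"dp": [0, 0, 80], "yaw": 0}, {"dp": [0, 0, 80], "yaw": 0}])

```text
clock: 2.75
eef_pos: [656.5, -101.0, 157.4]
tcp_rot: [-3.137, 0.0, 1.333]
contact_force: [0.1, 0.2, -0.0]
opening: 0.002
grasp_force: 0.0
```

Emit:
carry_out(targets=[{"dp": [0, -6, 0], "yaw": 0}, {"dp": [0, -12, 0], "yaw": 0}, {"dp": [0, -18, 0], "yaw": 0}, {"dp": [0, -24, 0], "yaw": 0}, {"dp": [0, -30, 0], "yaw": 0}, {"dp": [0, -36, 0], "yaw": 0}, {"dp": [0, -42, 0], "yaw": 0}, {"dp": [0, -48, 0], "yaw": 0}, {"dp": [0, -54, 0], "yaw": 0}])

```text
clock: 3.88
eef_pos: [605.5, -89.6, 159.2]
tcp_rot: [-3.141, 0.0, 1.332]
contact_force: [1.4, -1.9, 0.1]
opening: -0.001
grasp_force: 0.7
```

Emit:
carry_out(targets=[{"dp": [0, -6, 0], "yaw": 0}, {"dp": [0, -12, 0], "yaw": 0}, {"dp": [0, -18, 0], "yaw": 0}, {"dp": [0, -23, 0], "yaw": 0}, {"dp": [0, -28, 0], "yaw": 0}, {"dp": [0, -32, 0], "yaw": 0}, {"dp": [0, -36, 0], "yaw": 0}, {"dp": [0, -38, 0], "yaw": 0}, {"dp": [0, -40, 0], "yaw": 0}])

```text
clock: 5.0
eef_pos: [567.0, -80.1, 159.3]
tcp_rot: [3.142, -0.0, 1.332]
contact_force: [0.5, -0.8, -0.5]
opening: -0.001
grasp_force: 0.6
```

Emit:
carry_out(targets=[{"dp": [0, -1, 0], "yaw": 0}, {"dp": [0, -2, 0], "yaw": 0}, {"dp": [0, -3, 0], "yaw": 0}, {"dp": [0, -4, 0], "yaw": 0}])

```text
clock: 5.5
eef_pos: [563.2, -79.2, 159.3]
tcp_rot: [3.142, -0.0, 1.332]
contact_force: [0.7, -1.9, 0.1]
opening: 0.0
grasp_force: 0.6
```

Emit:
carry_out(targets=[{"dp": [0, -1, 0], "yaw": 0}, {"dp": [0, -2, 0], "yaw": 0}, {"dp": [0, -3, 0], "yaw": 0}])

```text
clock: 5.88
eef_pos: [560.3, -78.5, 159.3]
tcp_rot: [3.142, -0.0, 1.332]
contact_force: [1.3, 0.5, -0.7]
opening: 0.002
grasp_force: 0.6
```

Emit:
carry_out(targets=[{"dp": [0, -1, 0], "yaw": 0}, {"dp": [0, -2, 0], "yaw": 0}])

```text
clock: 6.12
eef_pos: [558.3, -78.0, 159.3]
tcp_rot: [3.142, 0.0, 1.332]
contact_force: [1.3, -1.1, 0.2]
opening: -0.001
grasp_force: 0.6
```

Emit:
carry_out(targets=[{"dp": [0, -1, 0], "yaw": 0}, {"dp": [0, -2, 0], "yaw": 0}])

```text
clock: 6.38
eef_pos: [557.6, -77.8, 159.4]
tcp_rot: [3.139, 0.0, 1.332]
contact_force: [7.7, -4.0, -6.1]
opening: -0.001
grasp_force: 4.3
```

Emit:
carry_out(targets=[{"dp": [0, -1, 0], "yaw": 0}, {"dp": [0, -2, 0], "yaw": 0}])

```text
clock: 6.62
eef_pos: [557.5, -77.8, 159.6]
tcp_rot: [3.135, -0.0, 1.332]
contact_force: [15.4, -5.0, -10.5]
opening: 0.0
grasp_force: 7.8
```

The door is at its stop (the force rose). Backing off, rising, and going over behind the roof bar.

Emit:
carry_out(targets=[{"dp": [0, 10, 0], "yaw": 0}, {"dp": [0, 25, 0], "yaw": 0}, {"dp": [0, 40, -30], "yaw": 0}, {"dp": [0, 50, -70], "yaw": 0}, {"dp": [0, 60, -85], "yaw": 0}, {"dp": [-40, 80, -85], "yaw": 0}, {"dp": [-80, 98, -85], "yaw": 0}, {"dp": [-118, 98, -85], "yaw": 0}, {"dp": [-118, 98, -85], "yaw": 0}])

```text
clock: 7.75
eef_pos: [621.0, -217.2, 243.1]
tcp_rot: [-3.14, 0.0, 1.329]
contact_force: [0.4, 0.3, 0.0]
opening: -0.003
grasp_force: 0.0
```

```bash
python3 - <<'E'
from h import *
s=r.sense();print(s["eef_pos"],s["contact_force"])
w=r.grab_frame("wrist");t=r.grab_frame("top")[60:252,140:396]
o=np.hstack([cv2.resize(w,(400,300)),cv2.resize(t,(400,300),interpolation=cv2.INTER_CUBIC)])
cv2.imwrite("pics/w2.png",np.clip(o[...,::-1]*1.4,0,255).astype(np.uint8))
E
python3 fit.py | grep -E "^key|^\["
```

```text
[ 620.99088699 -217.22093684  243.06273739] [0.42076281 0.26651766 0.0298065 ]
key [ 424.0360627  -168.23951138   50.5       ]
[ 5.80367146e+02 -2.04960341e+02 -2.39237048e-01  6.99986838e+01
key [ 426.86713629 -167.52042827   50.5       ] bar [ 582.3089052  -205.43395206  209.        ] bar shut [ 514.3038506  -188.84696084  209.        ] side [617.50941658 -99.25092333 186.        ] shut [540.72505484 -80.52258701 186.        ]
key [ 75. 136.]
```

View pics/w2.png

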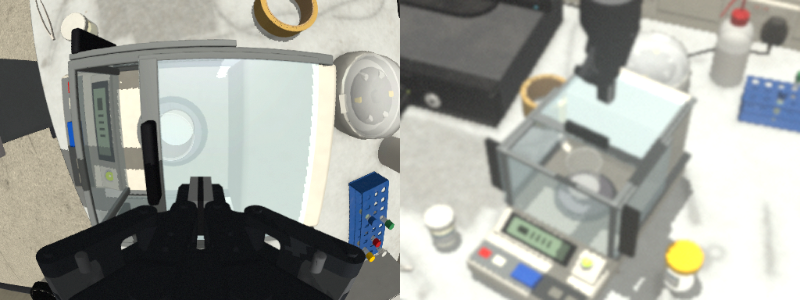

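The top view shows the door shut and the fingers behind the roof bar. The model puts them about 23 mm behind it and centred within 3 mm.

Emit:
carry_out(targets=[{"dp": [0, 0, 20], "yaw": 0}, {"dp": [0, 0, 32], "yaw": 0}, {"dp": [0, 0, 37], "yaw": 0}, {"dp": [0, 0, 37], "yaw": 0}, {"dp": [0, 0, 37], "yaw": 0}])

```text
clock: 8.48
eef_pos: [622.1, -214.9, 207.7]
tcp_rot: [3.141, 0.0, 1.332]
contact_force: [0.7, -0.7, 0.0]
opening: 0.003
grasp_force: 0.0
```

Emit:
carry_out(targets=[{"dp": [0, -6, 0], "yaw": 0}, {"dp": [0, -12, 0], "yaw": 0}, {"dp": [0, -18, 0], "yaw": 0}, {"dp": [0, -24, 0], "yaw": 0}, {"dp": [0, -30, 0], "yaw": 0}, {"dp": [0, -36, 0], "yaw": 0}])

```text
clock: 9.22
eef_pos: [586.6, -206.5, 207.4]
tcp_rot: [3.141, 0.0, 1.332]
contact_force: [0.7, -1.6, 0.1]
opening: -0.0
grasp_force: 0.7
```

Emit:
carry_out(targets=[{"dp": [0, -6, 0], "yaw": 0}, {"dp": [0, -12, 0], "yaw": 0}, {"dp": [0, -18, 0], "yaw": 0}, {"dp": [0, -24, 0], "yaw": 0}, {"dp": [0, -30, 0], "yaw": 0}, {"dp": [0, -35, 0], "yaw": 0}, {"dp": [0, -40, 0], "yaw": 0}, {"dp": [0, -44, 0], "yaw": 0}, {"dp": [0, -47, 0], "yaw": 0}, {"dp": [0, -50, 0], "yaw": 0}, {"dp": [0, -52, 0], "yaw": 0}, {"dp": [0, -54, 0], "yaw": 0}])

```text
clock: 10.72
eef_pos: [534.2, -193.6, 207.3]
tcp_rot: [3.142, -0.0, 1.332]
contact_force: [0.5, -1.5, 0.5]
opening: 0.004
grasp_force: 0.7
```

Emit:
carry_out(targets=[{"dp": [0, -1, 0], "yaw": 0}, {"dp": [0, -2, 0], "yaw": 0}, {"dp": [0, -3, 0], "yaw": 0}])

```text
clock: 11.1
eef_pos: [531.4, -192.9, 207.3]
tcp_rot: [-3.142, 0.0, 1.332]
contact_force: [0.3, -0.5, 0.7]
opening: -0.005
grasp_force: 0.7
```

Emit:
carry_out(targets=[{"dp": [0, -1, 0], "yaw": 0}, {"dp": [0, -2, 0], "yaw": 0}])

```text
clock: 11.35
eef_pos: [530.3, -192.6, 207.5]
tcp_rot: [3.139, 0.0, 1.332]
contact_force: [5.7, -2.6, -1.4]
opening: 0.0
grasp_force: 2.8
```

Emit:
carry_out(targets=[{"dp": [0, -1, 0], "yaw": 0}, {"dp": [0, -2, 0], "yaw": 0}])

```text
clock: 11.6
eef_pos: [529.9, -192.5, 208.0]
tcp_rot: [3.136, 0.0, 1.331]
contact_force: [13.1, -2.4, -2.8]
opening: -0.003
grasp_force: 4.8
```

The roof panel is at its stop. Backing off, rising, and going over the key.

Emit:
carry_out(targets=[{"dp": [0, 12, 0], "yaw": 0}, {"dp": [0, 16, -20], "yaw": 0}, {"dp": [0, 16, -40], "yaw": 0}, {"dp": [0, -10, -45], "yaw": 0}, {"dp": [0, -50, -45], "yaw": 0}, {"dp": [0, -90, -45], "yaw": 0}, {"dp": [0, -103, -45], "yaw": 0}, {"dp": [0, -103, -45], "yaw": 0}])

```text
clock: 12.6
eef_pos: [427.5, -167.5, 252.5]
tcp_rot: [3.141, -0.0, 1.331]
contact_force: [0.6, 0.9, 0.0]
opening: -0.002
grasp_force: 0.0
```

```bash
python3 - <<'E'
from h import *
s=r.sense();print(s["eef_pos"],s["contact_force"])
w=r.grab_frame("wrist");t=r.grab_frame("top")[60:252,140:396]
o=np.hstack([cv2.resize(w,(400,300)),cv2.resize(t,(400,300),interpolation=cv2.INTER_CUBIC)])
cv2.imwrite("pics/w3.png",np.clip(o[...,::-1]*1.4,0,255).astype(np.uint8))
hsv=cv2.cvtColor(w,cv2.COLOR_RGB2HSV);m=cv2.inRange(hsv,(105,150,60),(130,255,255));n,l,st,ce=cv2.connectedComponentsWithStats(m)
c=r.get_calibration("wrist");R=cv2.Rodrigues(c["rvec"])[0];o=-R.T@c["tvec"]
for i in range(1,n):
    if st[i,4]>30:
        v=ce[i]-[c["cx"],c["cy"]];th=np.hypot(*v)/c["fx"];d=R.T@np.r_[v/np.hypot(*v)*np.sin(th),np.cos(th)]
        print(st[i],ce[i],o+d*(50.5-o[2])/d[2])
E
```

```text
[ 427.47250599 -167.54391572  252.50359065] [0.60005045 0.9324396  0.03021338]
[244 152  22  36 754] [254.73474801 168.89920424] [ 427.25619808 -166.67313993   50.5       ]
[508 279   4  27  65] [510.03076923 294.76923077] [ 852.36692354 -512.73616267   50.5       ]
```

View pics/w3.png

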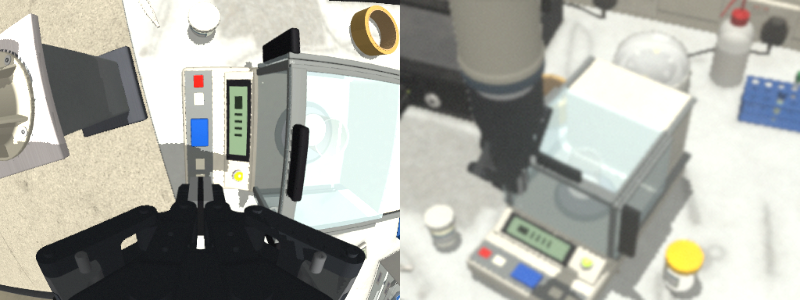

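Both panels are shut: the bar is at the front edge. The key measures (427.3,-166.7), directly under the tool. Descending.

Emit:
carry_out(targets=[{"dp": [0, 0, 45], "yaw": 0}, {"dp": [0, 0, 90], "yaw": 0}, {"dp": [0, 0, 130], "yaw": 0}, {"dp": [0, 0, 160], "yaw": 0}, {"dp": [0, 0, 178], "yaw": 0}, {"dp": [0, 0, 184], "yaw": 0}, {"dp": [0, 0, 184], "yaw": 0}])

```text
clock: 13.58
eef_pos: [428.0, -167.7, 68.1]
tcp_rot: [-3.141, -0.0, 1.332]
contact_force: [-0.3, 0.3, -0.3]
opening: -0.002
grasp_force: 0.0
```

Emit:
carry_out(targets=[{"dp": [0, 0, 2], "yaw": 0}, {"dp": [0, 0, 4], "yaw": 0}, {"dp": [0, 0, 6], "yaw": 0}, {"dp": [0, 0, 8], "yaw": 0}, {"dp": [0, 0, 8], "yaw": 0}])

```text
clock: 14.2
eef_pos: [427.3, -167.5, 60.2]
tcp_rot: [-3.141, -0.0, 1.331]
contact_force: [0.2, -0.3, -0.8]
opening: -0.004
grasp_force: 0.0
```

Tip now at about 52 mm. Pressing in small steps.

Emit:
carry_out(targets=[{"dp": [0, 0, 1], "yaw": 0}, {"dp": [0, 0, 2], "yaw": 0}, {"dp": [0, 0, 3], "yaw": 0}, {"dp": [0, 0, 4], "yaw": 0}])

```text
clock: 14.7
eef_pos: [427.4, -167.5, 56.3]
tcp_rot: [3.142, 0.0, 1.332]
contact_force: [-0.3, -0.1, 1.2]
opening: -0.001
grasp_force: 1.4
```

Emit:
carry_out(targets=[{"dp": [0, 0, 1], "yaw": 0}, {"dp": [0, 0, 2], "yaw": 0}, {"dp": [0, 0, 2], "yaw": 0}])

```text
clock: 15.08
eef_pos: [427.5, -167.6, 54.4]
tcp_rot: [-3.142, 0.0, 1.332]
contact_force: [-1.2, 0.6, 4.7]
opening: 0.0
grasp_force: 2.8
```

Emit:
carry_out(targets=[{"dp": [0, 0, 1], "yaw": 0}, {"dp": [0, 0, 1], "yaw": 0}])

```text
clock: 15.32
eef_pos: [427.4, -167.5, 53.9]
tcp_rot: [-3.141, 0.0, 1.332]
contact_force: [-4.3, 1.4, 17.2]
opening: -0.001
grasp_force: 8.1
```

Force rose to 17 N, so the key is fully down. Releasing.

Emit:
carry_out(targets=[{"dp": [0, 0, -4], "yaw": 0}, {"dp": [0, 0, -20], "yaw": 0}, {"dp": [0, 0, -60], "yaw": 0}, {"dp": [0, 0, -110], "yaw": 0}, {"dp": [0, 0, -160], "yaw": 0}, {"dp": [0, 0, -200], "yaw": 0}, {"dp": [0, 0, -200], "yaw": 0}])

```text
clock: 16.2
eef_pos: [429.1, -168.2, 256.1]
tcp_rot: [3.136, 0.001, 1.331]
contact_force: [0.1, 0.5, 0.1]
opening: 0.001
grasp_force: 0.0
```

```bash
python3 - <<'E'
from h import *
s=r.sense();print(s["eef_pos"],s["contact_force"])
w=r.grab_frame("wrist");t=r.grab_frame("scene")[100:292,180:436]
o=np.hstack([cv2.resize(w,(400,300)),cv2.resize(t,(400,300),interpolation=cv2.INTER_CUBIC)])
cv2.imwrite("pics/w4.png",np.clip(o[...,::-1]*1.4,0,255).astype(np.uint8))
E
```

```text
[ 429.10697723 -168.18423571  256.13906941] [0.07830589 0.48426807 0.07414364]
```

View pics/w4.png

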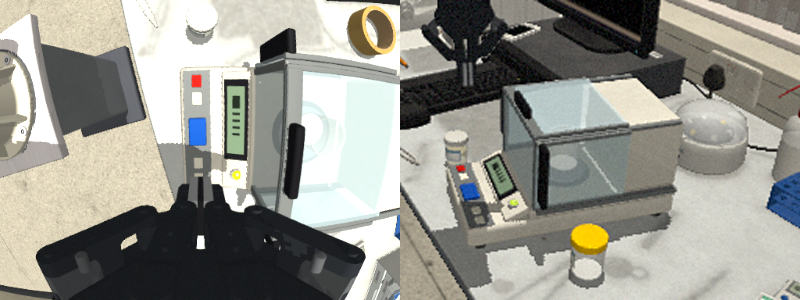

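Door and roof panel are shut, the key is up, the jars and beaker are standing, and the robot is clear. Handing in.

```bash
python3 -c "
from rig import r
print(r.sign_off())"
```

```text
the job is handed in; nothing more can be done
None
```

I pushed the left door and roof panel shut to their stops, then pressed the tare key fully and released it, and handed the job in at about 16 s of the 51 s allowed; the beaker and both jars were still standing, and no verdict came back.

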